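Put the dried plate on the viewing stand

ROBOT

A 6-joint arm with a two-finger parallel gripper is mounted at the origin on the work surface. World frame = base frame: x ahead of the robot, y to its left, z up, the work surface at z = 0. Lengths are in mm, angles in degrees, forces in N, time in s.
With the tool pointing down it reaches from about 350 to 850 mm from the base axis. Payload 8.1 kg.
Tool frame: the origin (TCP) lies at the very end of the fingers, on their centre line; the grasp point (between the pads) lies 19 mm behind it; z points along the fingers, y is the direction in which the jaws open and shut (so a half turn about z gives the same grasp; the last joint's range is limited). The gripper opens to 85 mm and grips with 20 to 120 N. Pads are 22 mm wide; open, the fingers measure 114 mm over their backs; the gripper's body (76 mm by 85 mm) begins 54 mm behind the grasp point. The pads swing forward as they close: fully open they stand 13 mm farther back than shut.
Start: joints at [61.455, 7.471, 85.268, -0, 87.261, -4.893], TCP at [240.685, 549.614, 231.292] pointing down, gripper open.
Joint ranges: [-169.43, 169.43], [-51.17, 129.36], [1.28, 143.12], [-76.62, 256.62], [0, 156.53], [-152.29, 152.29]. Speed limits (degrees/s): [136.94, 136.94, 159.86, 180, 180, 180].

INTERFACE

Orientations are given as [roll, pitch, yaw] about the fixed x, y, z axes, in that order (R = Rz(yaw) Ry(pitch) Rx(roll)).
In Python, from bench import r gives the robot as it stands.
- The arm moves only by the shell command python3 -m jog 'ROWS' [OPENING] [FORCE]. ROWS is JSON, a list of rows, each a list of 6 numbers: the shift along the tool's x, y, z normalised to -1 to 1, where 1 is 0.25 m, then the turn, a rotation vector about the tool's x, y, z normalised to -1 to 1, where 1 is pi rad. In form: [[x, y, z, ax, ay, az], ...]. A call has 1 to 10 rows; each row is the pose to reach, as a shift and turn from the pose commanded when the call began, along the tool's axes at that moment, turning the shorter way round; what a row does not reach only later rows make up. A row lasts 1/10 s, in which the tool goes at most 50 mm and 8.59 degrees, less where a joint would pass 70% of its speed; a pose out of reach is approached as far as the arm can. A call with a number of a shift or a turn outside -1 to 1 is refused whole. A call with a gripper value outside its range is refused whole. OPENING is the opening, from 0 (shut) to 1 (fully open), set as the call begins (- or left out, the last holds). The fingers move at their own pace and stop on an object; FORCE is the grip in N (left out, the last holds). Time passes only in rows, so rows that repeat a pose let the fingers close. It gives the time, the measured TCP pose, the force and the opening at its end, in the units of the state.
- r.sense(): the state, without advancing time (a new reading comes with each control period).
- r.snapshot(name): name is "scene" or "side" or "wrist"; returns a dict with "pixels" (480x640x3 uint8, red, green, blue), "intrinsics" (3x3 intrinsics, pixels), "dist" ([k1, k2, p1, p2, k3] as OpenCV has them; the pictures are not rectified), "extrinsics" (4x4, takes a point from camera to world coordinates). Camera axes: x right, y down, z forward; pixel columns grow to the right and rows downward; lengths in mm; the calibration is good to about 2 mm. A picture is of the moment at which its call begins. There is no depth.
- r.hand_in(): hands the job in, once; it reports no verdict.
The state is a dict: "time": time; "joint_pos": joint angles; "qd": joint speeds; "joint_efforts": joint torques, N m; "tool_pos": TCP position; "tcp_rot": TCP orientation; "ft_force": force on the tool from outside, world axes, zero at the start; "wrist_torque": the same for the moment, N m; "finger_gap": finger opening in mm.
Only numpy, scipy, OpenCV 4.12 (cv2) and the standard library are available. Lean on these libraries where they do the work, as an engineer would, in place of code of your own. Each camera call takes 0.05 s, during which the arm holds its last target.

TASK

Gently draw the tall glass plate straight up out of the drying rack and set it gently on the viewing stand, its lower edge on the ledge behind the lip, centred from side to side and leaning back flat against the sloped panel. Let go of it, then push the stand's lamp switch fully over to on, away from the robot. Leave the two short plates in their slots and everything else standing where it is.

Things in the scene. Friction and masses are not known exactly. Their poses are not given: they have to be found in the camera images.
- tall_plate: the plate to move: glass with a pale coating, 100 wide (y), 150 tall (z), 4 thick (x), about 140 g; the only tall plate. Origin at the centre of its lower edge, z up. Either face may face the panel. In the rack its top edge is 160 above the table, 45 above the short plates'.
- short_plate_a: a like plate only 105 tall, to be left in its slot; same origin and axes
- short_plate_b: a second short plate, as the first
- rack: fixed white drying rack, 170 (x) x 124 (y) x 75 high, origin at the centre of its underside. Four slots across it at x = -60, -20, 20, 60 hold plates upright, thickness along x, by grooves at both side edges, 6.5 wide, 11 deep, open at the top. Slot floor 10 above the table. The tall plate is in the slot at x = -60, -20 or 20, the short ones in the other two of these.
- stand: fixed blue viewing stand standing on the table: base 170 (x) x 270 (y) x 35 high, origin at the centre of its underside, its front (+x side) turned away from the robot, yaw up to about 20 degrees. It carries the sloped panel and ledge (see rest), centred at y = -50, and the lamp switch at y = +85.
- rest: sloped light panel with ledge, fixed on the stand. Origin at the corner of ledge and panel face, mid-width, 55 above the table. z runs up the panel, which leans back 25 degrees from upright towards the robot; x points out of its face (away from the robot and up), y along the ledge. Face: plane x = 0, 124 wide, top edge at z = 95, so a seated tall plate overhangs it by 55; panel 20 thick.
- lip (a point): middle of the top inner edge of the lip that bounds the ledge in front: x = 14, z = 8 in the frame of rest; the lip is 5 thick and 124 long. The ledge between panel face and lip is flat, square to the face. A seated plate has its origin near x = 2, y = 0, z = 0 of rest and its z along the z of rest.
- lamp_switch (a joint): toggle lever on the stand, hinged about the stand's y axis: 0 leans 0.5 rad from upright towards the stand's -x and the robot (off), 1.0 leans 0.5 rad towards +x (fully on). Starts between 0 and 0.2, needs about 1 N at the tip, stays where it is left. Pivot 57 above the table, at x = -5, y = 85 of the stand.
- lamp_switch_tip (a point): centre of the black ball, 26 in diameter, on the end of the switch lever, 60 from the pivot (rod 10 thick); it moves with the lever
- dish: bystander: pale round covered dish, 90 in diameter, 30 high; origin under its centre
- reagent: bystander: small amber bottle, 50 in diameter, 100 high; origin under its centre
- beaker: bystander: glass beaker, 70 in diameter, 90 high; origin under its centre
- slide_box: bystander: grey box 50 x 90 x 30 high; origin under its centre

How it is judged:
By the outcome, as a careful person would: the job done as asked, in the order asked, and still so for the second after the job is handed in, with the robot touching nothing.
It also fails if it takes over 51 s, if anything falls off the work surface, if the arm or the gripper's body presses on something with over 40 N, if the wrist force passes 120 N, or if a joint passes its speed limit or range.

## Working session

There is one attempt and no reset: what is moved stays moved. The work goes in short steps, Python scripts to look and compute and a shell command to move; the robot and the scene stay as the last step left them, time stands still between calls to the robot, and variables do not carry over. Pictures are saved under pics/ and viewed, and the job is handed in when it is done.

```bash
ls; mkdir -p pics; cat > h.py <<'E'
import numpy as np, cv2, json
from bench import r
def snap(n,fn):
    s=r.snapshot(n)
    cv2.imwrite('pics/'+fn+'.png',cv2.cvtColor(s['pixels'],cv2.COLOR_RGB2BGR))
    np.savez('pics/'+fn+'.npz',p=s['pixels'],K=s['intrinsics'],D=s['dist'],T=s['extrinsics'])
    return s
def load(fn):
    d=np.load('pics/'+fn+'.npz'); return d['p'],np.array(d['K'],float),np.array(d['D'],float),np.array(d['T'],float)
def ray(fn,uv):
    p,K,D,T=load(fn)
    q=cv2.undistortPoints(np.array([[uv]],float),K,D)[0,0]
    d=T[:3,:3]@np.array([q[0],q[1],1.]); return T[:3,3],d/np.linalg.norm(d)
def onz(fn,uv,z):
    o,d=ray(fn,uv); return o+d*(z-o[2])/d[2]
def two(a,ua,b,ub):
    o,d=ray(a,ua);o2,d2=ray(b,ub)
    t=np.linalg.lstsq(np.c_[d,-d2],o2-o,rcond=None)[0]
    p,q=o+t[0]*d,o2+t[1]*d2
    return (p+q)/2,np.linalg.norm(p-q)
def proj(fn,P):
    p,K,D,T=load(fn); Ti=np.linalg.inv(T)
    return cv2.projectPoints(np.array(P,float).reshape(-1,3),cv2.Rodrigues(Ti[:3,:3])[0],Ti[:3,3],K,D)[0].reshape(-1,2)
E
python3 - <<'E'
from h import *
for n in ['scene','side','wrist']:
    s=snap(n,n+'0'); print(n,np.round(s['extrinsics'],2).tolist(),np.round(s['intrinsics'],1).tolist(),np.round(s['dist'],3))
print(r.sense())
E
```

```text
pics
scene [[0.14, 0.6, -0.79, 1428.13], [0.99, -0.11, 0.1, -70.55], [-0.02, -0.79, -0.61, 697.67], [0.0, 0.0, 0.0, 1.0]] [[494.4, 0.0, 323.5], [0.0, 494.4, 242.9], [0.0, 0.0, 1.0]] [-0.118  0.     0.     0.     0.   ]
side [[0.92, -0.29, 0.27, 399.8], [-0.39, -0.69, 0.61, -505.25], [0.01, -0.67, -0.75, 729.24], [0.0, 0.0, 0.0, 1.0]] [[465.5, 0.0, 317.3], [0.0, 465.5, 235.9], [0.0, 0.0, 1.0]] [-0.013  0.     0.     0.     0.   ]
wrist [[0.4, 0.87, 0.29, 164.99], [0.92, -0.38, -0.13, 582.96], [-0.0, 0.32, -0.95, 373.2], [0.0, 0.0, 0.0, 1.0]] [[343.2, 0.0, 322.1], [0.0, 343.2, 240.6], [0.0, 0.0, 1.0]] [-0.01  0.    0.    0.    0.  ]
{'time': 0.15, 'joint_pos': array([ 6.14568703e+01,  7.50409672e+00,  8.53162244e+01, -1.69728249e-03,
        8.72624068e+01, -4.89132090e+00]), 'qd': array([ 0.01227717, -0.14818853, -0.11341691,  0.04981228, -0.07138532,
       -0.03037393]), 'joint_efforts': array([ 7.29850071e-04, -5.70064545e+01, -5.01154876e+01, -2.80356953e-04,
        9.68348875e-03,  3.43181432e-05]), 'tool_pos': array([240.47045019, 549.22822756, 230.48434452]), 'tcp_rot': array([-1.79917429e+02, -5.36483085e-03,  1.56348270e+02]), 'ft_force': array([ 0.98104584, -0.30758018, -0.68438338]), 'wrist_torque': array([-0.0399925 ,  0.03030718,  0.01622245]), 'finger_gap': 85.6794470944242}
```

View pics/scene0.png

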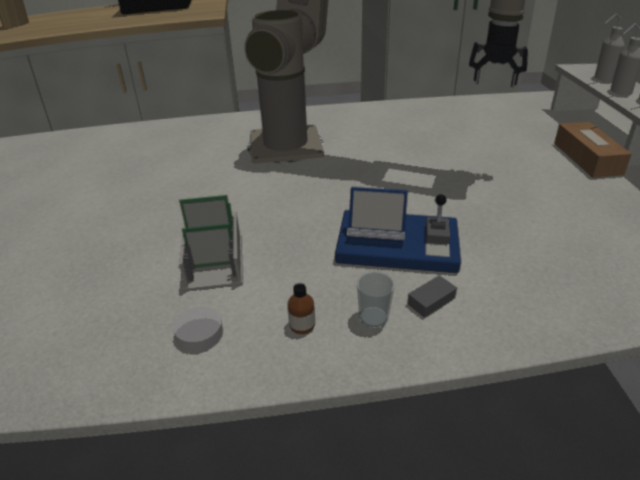

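View pics/side0.png

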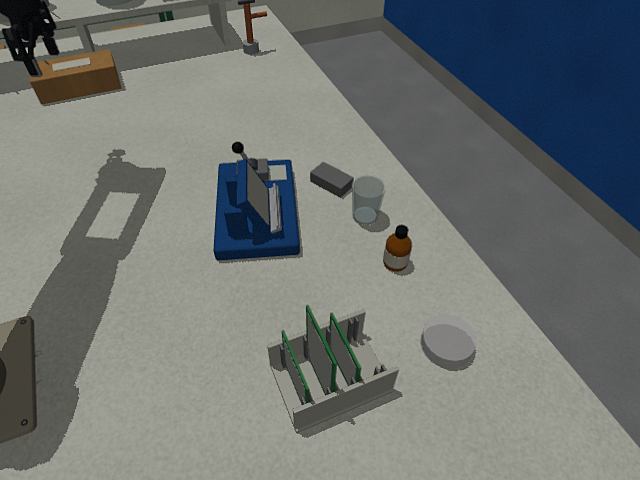

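View pics/wrist0.png

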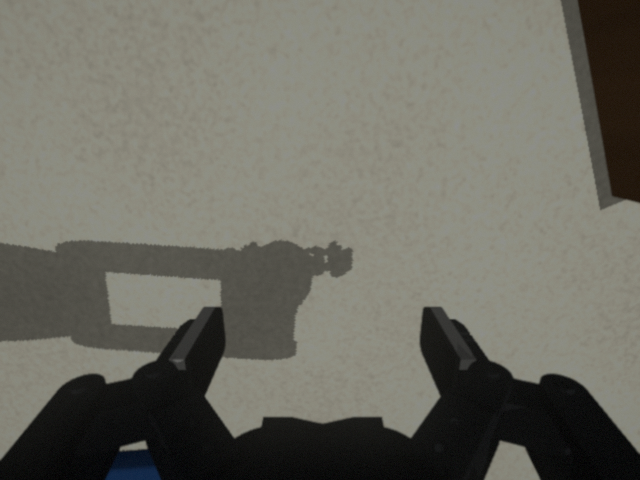

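The scene view shows the rack near (210,240), the stand at (400,240) with the switch ball at (441,200), and the dish, bottle, beaker and box along the near side. In the side view there are three green-edged plates in the rack, and the middle one (top corner near 308,308) looks tallest. I'll enlarge these areas to measure them.

```bash
python3 - <<'E'
from h import *
def crop(fn,x0,y0,x1,y1,f,out):
    p=load(fn)[0][y0:y1,x0:x1]
    p=np.clip(p.astype(float)*1.5,0,255).astype(np.uint8)
    cv2.imwrite('pics/'+out+'.png',cv2.cvtColor(cv2.resize(p,None,fx=f,fy=f,interpolation=cv2.INTER_CUBIC),cv2.COLOR_RGB2BGR))
crop('side0',260,290,410,440,4,'c_side_rack')
crop('scene0',170,180,260,300,5,'c_scene_rack')
crop('side0',205,130,305,270,4,'c_side_stand')
crop('scene0',325,175,475,280,5,'c_scene_stand')
E
```

```text
(no output)
```

View pics/c_side_rack.png

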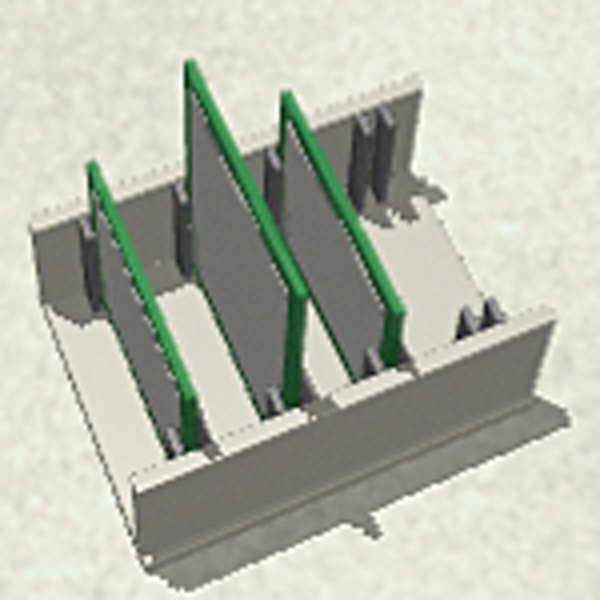

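View pics/c_scene_rack.png

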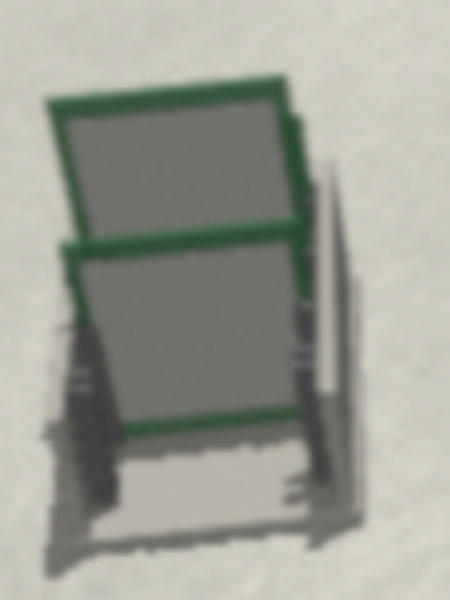

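View pics/c_side_stand.png

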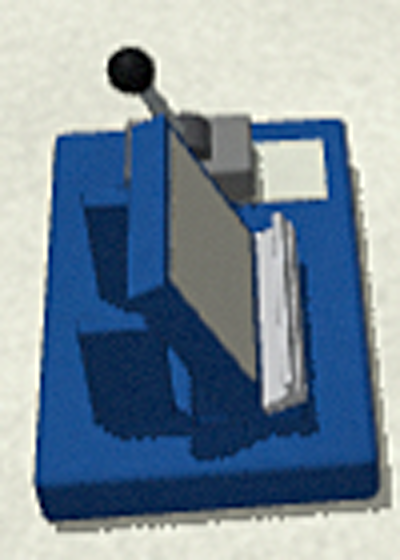

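View pics/c_scene_stand.png

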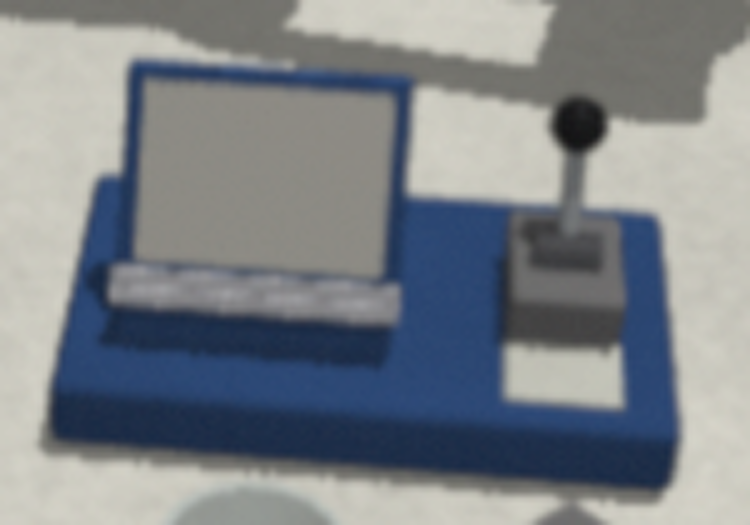

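Enlarged, the middle plate's top edge runs from (307,306) to about (334.5,363) in the side view, above its neighbours. On the stand, the panel face, lip and ball at (441,200) are clear. Next I'll cast rays and check the sizes they give.

```bash
python3 - <<'E'
from h import *
np.set_printoptions(precision=1,suppress=True)
S=lambda x,y:(260+x/4-.375,290+y/4-.375)
C=lambda x,y:(170+x/5-.4,180+y/5-.4)
def pr(n,a,b): print(n,a,b,'len',np.linalg.norm(b-a),'dirdeg',np.degrees(np.arctan2(*(b-a)[1::-1])))
pr('tall side z160',onz('side0',S(190,62),160),onz('side0',S(298,293),160))
pr('A side z115',onz('side0',S(92,164),115),onz('side0',S(189,395),115))
pr('C side z115',onz('side0',S(286,93),115),onz('side0',S(394,311),115))
pr('tall scene',onz('scene0',C(48,100),160),onz('scene0',C(287,79),160))
pr('front scene',onz('scene0',C(63,245),115),onz('scene0',C(300,225),115))
print(two('side0',S(190,62),'scene0',C(287,80)))
print(two('side0',S(298,293),'scene0',C(48,100)))
# rack bars top z75
pr('rack near bar outer top',onz('side0',S(133,480),75),onz('side0',S(553,318),75))
pr('rack far bar top',onz('side0',S(32,225),75),onz('side0',S(420,80),75))
# stand
S2=lambda x,y:(205+x/4-.375,130+y/4-.375)
C2=lambda x,y:(325+x/5-.4,175+y/5-.4)
print('ball',two('side0',S2(131,70),'scene0',C2(579,124)))
print('panel top L',two('side0',S2(168,285),'scene0',C2(133,75)))
print('panel top R',two('side0',S2(165,118),'scene0',C2(408,83)))
print('panel bot? R'); 
pr('base front top edge scene z35',onz('scene0',C2(55,395),35),onz('scene0',C2(678,438),35))
pr('base back top scene',onz('scene0',C2(100,180),35),onz('scene0',C2(655,213),35))
pr('base right-side (neg y) side top',onz('side0',S2(40,488),35),onz('side0',S2(378,466),35))
pr('base far side top',onz('side0',S2(57,133),35),onz('side0',S2(344,122),35))
for n,u in dict(dish=(198,327),reagent=(300,288),beaker=(376,283)).items(): print(n,onz('scene0',u,30 if n=='dish' else 90))
E
```

```text
tall side z160 [ 538.1 -158.4  160. ] [ 536.6 -255.7  160. ] len 97.2628894318143 dirdeg -90.88910290060232
A side z115 [ 498.1 -158.5  115. ] [ 497.4 -255.7  115. ] len 97.1657714708568 dirdeg -90.4320814146178
C side z115 [ 577.8 -158.4  115. ] [ 575.9 -255.4  115. ] len 97.01945001315711 dirdeg -91.13243592290033
tall scene [ 538.9 -254.   160. ] [ 541.6 -155.1  160. ] len 98.89191423257647 dirdeg 88.42957960118221
front scene [ 579.5 -253.   115. ] [ 583.  -155.6  115. ] len 97.54439675351588 dirdeg 87.95317745676495
(array([ 538.6, -156. ,  157.3]), np.float64(1.3331813968538795))
(array([ 536.9, -254.7,  158.6]), np.float64(0.6815729739073474))
rack near bar outer top [ 473.6 -260.6   75. ] [ 641.2 -265.1   75. ] len 167.62115967166105 dirdeg -1.5298409140031266
rack far bar top [ 473.7 -152.2   75. ] [ 643.  -151.7   75. ] len 169.3303147822117 dirdeg 0.16419372825365564
ball (array([564.5, 300.1, 111.6]), np.float64(1.8784074797875994))
panel top L (array([527.9, 108.4, 135.6]), np.float64(0.6946787177699841))
panel top R (array([561.6, 221. , 139. ]), np.float64(2.3032759607669715))
panel bot? R
base front top edge scene z35 [616.1  58.9  35. ] [689.6 310.7  35. ] len 262.33456148699776 dirdeg 73.71690888607102
base back top scene [457.7 107.1  35. ] [530.6 359.5  35. ] len 262.7348536657907 dirdeg 73.89928578294041
base right-side (neg y) side top [450.1 100.5  35. ] [606.1  50.3  35. ] len 163.87955396084118 dirdeg -17.84224750534701
base far side top [528.4 357.9  35. ] [685.5 303.3  35. ] len 166.29243537580078 dirdeg -19.14715452907639
dish [ 779.3 -225.2   30. ]
reagent [770.  -31.4  90. ]
beaker [780.3 106.6  90. ]
```

Checks on the measurements:
- **Tall plate:** triangulation puts its top at about 158 against a nominal 160, and its length at 97–99 against 100. It is at about (538.3, -206), yaw about -1°.
- **Neighbours:** they sit 40 mm to either side, so the tall plate is in the x = -20 slot.
- **Stand:** yaw is about -17°.

On the way to the rack I'll take a wrist-camera picture over the stand.

```bash
cat >> h.py <<'E'
from scipy.spatial.transform import Rotation as Ro
def go(p,rpy):
    s=r.sense(); R=Ro.from_euler('xyz',s['tcp_rot'],degrees=True); Rt=Ro.from_euler('xyz',rpy,degrees=True)
    d=R.inv().apply(np.array(p,float)-s['tool_pos'])
    w=(R.inv()*Rt).as_rotvec(degrees=True)
    print('shift',np.round(d/250,4),'turn',np.round(w/180,4),'rows>=',round(max(np.linalg.norm(d)/50,np.linalg.norm(w)/8.59),1),'t',s['time'])
E
python3 -c "
from h import *
go([400,380,300],[180,0,115]); go([560,208,330],[180,0,73])"
```

```text
shift [-0.8561 -0.3645 -0.2776] turn [-4.000e-04  1.000e-04  2.297e-01] rows>= 4.9 t 0.15
shift [-1.7183 -0.7381 -0.3972] turn [-4.00e-04  3.00e-04  4.63e-01] rows>= 9.7 t 0.15
```

```bash
python3 -m jog '[[-0.17,-0.07,-0.06,0,0,0.046],[-0.34,-0.15,-0.11,0,0,0.092],[-0.51,-0.22,-0.17,0,0,0.138],[-0.68,-0.29,-0.22,0,0,0.184],[-0.856,-0.3645,-0.278,0,0,0.23]]' 0.5; python3 -c "
from h import *
go([560,208,330],[180,0,73])"
```

```text
time: 0.65
tool_pos: [400.8, 378.8, 300.8]
tcp_rot: [-180.0, 0.0, 114.6]
ft_force: [0.4, 0.7, 0.5]
finger_gap: 42.7
shift [-0.8864  0.294  -0.1167] turn [-2.000e-04  1.000e-04  2.313e-01] rows>= 4.8 t 0.65
```

```bash
python3 -m jog '[[-0.18,0.06,-0.024,0,0,0.046],[-0.36,0.12,-0.05,0,0,0.092],[-0.54,0.18,-0.07,0,0,0.138],[-0.71,0.235,-0.095,0,0,0.184],[-0.886,0.294,-0.117,0,0,0.231],[-0.886,0.294,-0.117,0,0,0.231],[-0.886,0.294,-0.117,0,0,0.231]]'; python3 -c "
from h import *
snap('wrist','w1'); print(r.sense()['tool_pos'],r.sense()['tcp_rot'])"
```

```text
time: 1.35
tool_pos: [560.7, 209.4, 329.4]
tcp_rot: [-179.9, 0.0, 73.3]
ft_force: [0.1, -0.3, 0.4]
finger_gap: 42.8
[560.03713209 210.3720345  329.48785728] [-1.79934432e+02  1.50786229e-02  7.33849902e+01]
```

View pics/w1.png

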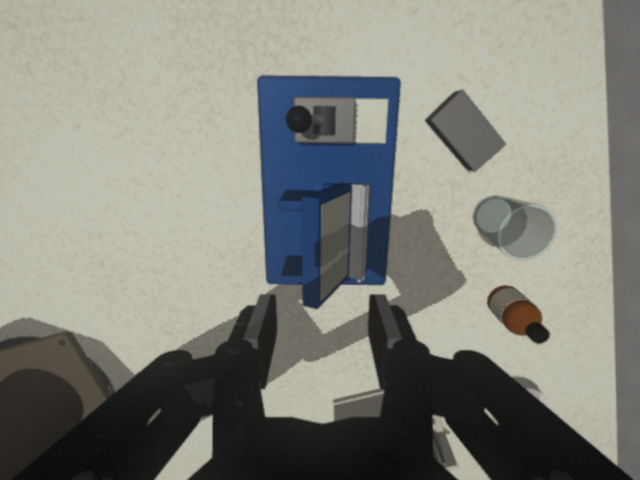

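The wrist picture shows the stand base's outline from about (258,78) to (400,285), the switch ball at (300,119), and the panel and lip along x of about 303–368. I'll fit lines to the base outline and panel.

```bash
python3 - <<'E'
from h import *
np.set_printoptions(precision=1,suppress=True)
p,K,D,T=load('w1'); print('cam',T[:3,3])
hsv=cv2.cvtColor(p,cv2.COLOR_RGB2HSV)
m=((hsv[...,0]>100)&(hsv[...,0]<130)&(hsv[...,1]>120)).astype(np.uint8)
def und(u,z): return onz('w1',u,z)
# boundary points -> world at z=35
L=[];Rr=[]
for y in list(range(90,180))+list(range(215,270)):
    xs=np.where(m[y,240:420])[0]+240
    L.append(und((xs[0]-.5,y),35)); Rr.append(und((xs[-1]+.5,y),35))
Tt=[und((x,75+np.where(m[70:100,x])[0][0]-5.5),35) for x in range(270,390)]
B=[und((x,np.where(m[:,x])[0][-1]+.5),35) for x in list(range(272,298))+list(range(345,382))]
def fit(P):
    P=np.array(P)[:,:2]
    v=cv2.fitLine(P.astype(np.float32),cv2.DIST_HUBER,0,.1,.01).ravel(); return v[2:],v[:2]
def inter(a,b):
    t=np.linalg.solve(np.c_[a[1],-b[1]],b[0]-a[0]); return a[0]+t[0]*a[1]
fl,fr,ft,fb=map(fit,(L,Rr,Tt,B))
for n,f in zip('LRTB',(fl,fr,ft,fb)): print(n,f[0],'dir',np.degrees(np.arctan2(f[1][1],f[1][0])))
cs=[inter(a,b) for a in (fl,fr) for b in (ft,fb)]
print(cs); c=np.mean(cs,0); print('centre',c,[np.linalg.norm(cs[i]-cs[j]) for i,j in ((0,1),(2,3),(0,2),(1,3))])
E
python3 - <<'E'
import cv2
p=cv2.imread('pics/w1.png')[60:320,240:420]
cv2.imwrite('pics/w1c.png',cv2.resize(cv2.convertScaleAbs(p,alpha=1.5),None,fx=3,fy=2.3*1.3/1.3,interpolation=cv2.INTER_CUBIC) if 0 else cv2.resize(cv2.convertScaleAbs(p[100:260],alpha=1.5),None,fx=3.7,fy=3.7,interpolation=cv2.INTER_CUBIC))
E
```

```text
cam [583.8 288.5 472.3]
L [492.7 249.4] dir 72.67435
R [649.4 203.3] dir 72.15086
T [597.4 340. ] dir -17.381563
B [561.4  75.2] dir -16.749908
[array([527.8, 361.8], dtype=float32), array([448.9, 109.1], dtype=float32), array([684.6, 312.7], dtype=float32), array([604. ,  62.4], dtype=float32)]
centre [566.3 211.5] [np.float32(264.75784), np.float32(262.98108), np.float32(164.34578), np.float32(161.95119)]
```

View pics/w1c.png

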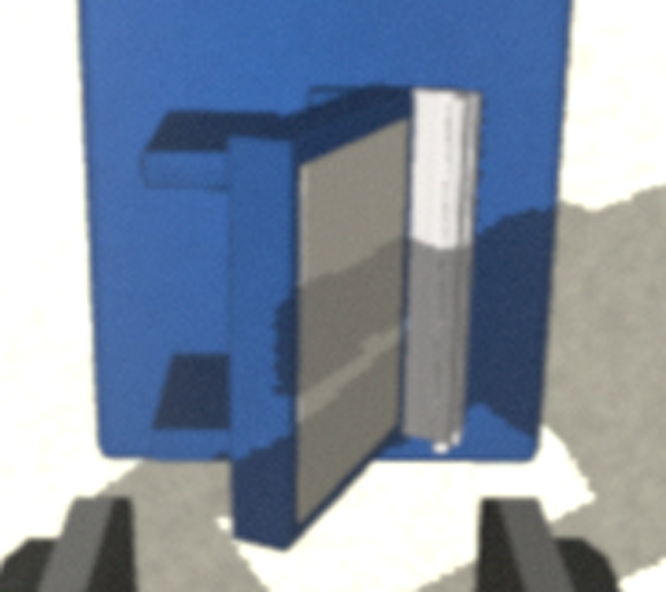

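```bash
python3 - <<'E'
from h import *
np.set_printoptions(precision=1,suppress=True)
W=lambda x,y:(240+x/3.7-.36,160+y/3.7-.36)
y=np.radians(-17.3);c0=np.array([566.3,211.5])
X=np.array([np.cos(y),np.sin(y)]);Y=np.array([-np.sin(y),np.cos(y)])
def show(n,u,z):
    P=onz('w1',W(*u),z); d=P[:2]-c0; print(n,P,'stand',d@X,d@Y); return P
a=show('face top +y',(298,140),141.1);b=show('face top -y',(289,548),141.1)
print(np.linalg.norm(a-b),np.degrees(np.arctan2(*(b-a)[1::-1]))+90)
a=show('corner +y',(411,89),55);b=show('corner -y',(402,437),55)
print(np.linalg.norm(a-b),np.degrees(np.arctan2(*(b-a)[1::-1]))+90)
zl=55+19*np.sin(np.radians(25))+8*np.cos(np.radians(25))
a=show('lip outer +y',(481,92),zl);b=show('lip outer -y',(463,437),zl)
zl=68.2
a=show('lip inner +y',(463,92),zl);b=show('lip inner -y',(449,437),zl)
C2=lambda x,y:(325+x/5-.4,175+y/5-.4)
def sh(n,u,z):
    P=onz('scene0',C2(*u),z); d=P[:2]-c0; print(n,P,'stand',d@X,d@Y)
sh('scene top -y',(133,65),141);sh('scene top +y',(411,80),141)
sh('scene lip top outer-y',(108,285),70);sh('scene lip outer +y',(400,297),70)
sh('ball',(579,124),112)
P=two('w1',(300,119),'side0',(237.4,147.1)); d=P[0][:2]-c0;print('ball w1/side',P,d@X,d@Y)
P=two('w1',(300,119),'scene0',C2(579,124)); d=P[0][:2]-c0;print('ball w1/scene',P,d@X,d@Y)
E
```

```text
face top +y [562.3 225.  141.1] stand -7.82069470906833 11.719557888905543
face top -y [524.4 109.3 141.1] stand -9.582853062455657 -110.01969073490694
121.75200145193853 -18.12929036540828
corner +y [597.2 214.   55. ] stand 28.74588673952854 11.609918734696818
corner -y [561.1  94.2  55. ] stand 29.97115935932379 -113.55539512249214
125.1713109540738 -16.739136088607268
lip outer +y [617.7 209.5  70.3] stand 49.67198515757729 13.332630881050106
lip outer -y [582.2  95.2  70.3] stand 49.798421402107174 -106.31495191417352
lip inner +y [612.4 210.7  68.2] stand 44.229815666244555 12.93844374477156
lip inner -y [577.5  95.6  68.2] stand 45.20828078233345 -107.31820038794613
scene top -y [527.9 108.5 141. ] stand -6.020221107737841 -109.71671857368355
scene top +y [560.9 223.1 141. ] stand -8.558732217452029 9.468082516014674
scene lip top outer-y [588.8  86.7  70. ] stand 58.616939585792 -112.46532366805798
scene lip outer +y [618.9 207.3  70. ] stand 51.50032174215378 11.655790260169997
ball [563.9 300.9 112. ] stand -28.902041428417068 84.58532058591813
ball w1/side (array([564.5, 300.5, 110.3]), np.float64(0.9201584742280466)) -28.187251151924265 84.45911057193535
ball w1/scene (array([564.2, 300.6, 112.2]), np.float64(0.14148311048700316)) -28.517398289955214 84.47408022886373
```

Cross-checks on the stand:
- **Switch ball:** it comes out at stand (-28.4, 84.5), z 112. Theory for switch position 0.1 is (-28.4, 85), z 112.3.
- **Panel:** it is centred at y of about -50, with the corner at stand x of about 30.5.

Now over the rack.

```bash
python3 -c "
from h import *
go([549,0,310],[180,0,81]);go([538,-206,270],[180,0,89])"
```

```text
shift [-0.819   0.1984  0.0779] turn [-0.0004  0.0001 -0.0423] rows>= 4.2 t 1.4
shift [-1.6211  0.392   0.2379] turn [-0.0004  0.     -0.0868] rows>= 8.4 t 1.4
```

```bash
python3 -m jog '[[-0.16,0.04,0.016,0,0,-0.008],[-0.33,0.08,0.03,0,0,-0.017],[-0.5,0.12,0.048,0,0,-0.026],[-0.66,0.16,0.064,0,0,-0.034],[-0.819,0.198,0.078,0,0,-0.042]]'; python3 -c "
from h import *
go([538,-206,270],[180,0,89])"
```

```text
time: 1.9
tool_pos: [548.2, 0.3, 310.2]
tcp_rot: [-180.0, -0.0, 81.2]
ft_force: [1.1, -0.4, 0.2]
finger_gap: 42.8
shift [-0.8217  0.0862  0.1606] turn [-0.0001 -0.0001 -0.0434] rows>= 4.2 t 1.9
```

```bash
python3 -m jog '[[-0.16,0.017,0.03,0,0,-0.008],[-0.33,0.034,0.06,0,0,-0.017],[-0.5,0.05,0.09,0,0,-0.026],[-0.66,0.07,0.13,0,0,-0.034],[-0.822,0.086,0.16,0,0,-0.0434],[-0.822,0.086,0.16,0,0,-0.0434],[-0.822,0.086,0.16,0,0,-0.0434]]'; python3 - <<'E'
from h import *
snap('wrist','w2'); print(r.sense()['tool_pos'],r.sense()['tcp_rot'])
p=load('w2')[0][120:340,200:440]
cv2.imwrite('pics/w2c.png',cv2.cvtColor(cv2.resize(cv2.convertScaleAbs(p,alpha=1.4),None,fx=2.7,fy=2.7,interpolation=cv2.INTER_CUBIC),cv2.COLOR_RGB2BGR))
E
```

```text
time: 2.6
tool_pos: [537.6, -205.4, 270.0]
tcp_rot: [-179.9, -0.1, 88.8]
ft_force: [-0.2, 0.1, 1.0]
finger_gap: 42.3
[ 538.02549404 -204.69632924  270.52832714] [-1.79994492e+02 -4.49384279e-02  8.88152307e+01]
```

View pics/w2.png

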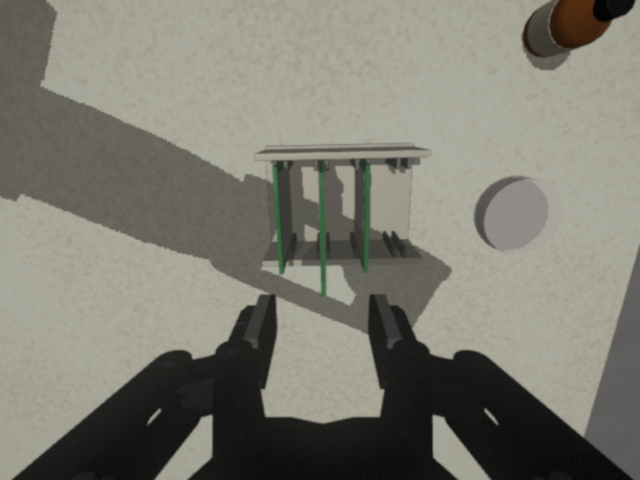

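View pics/w2c.png

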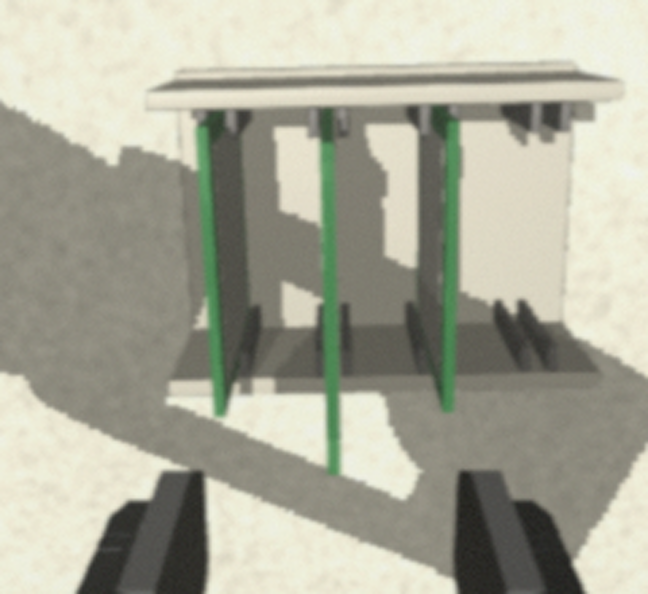

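The wrist view shows the tall plate's thin green top edge from crop (327,108) to (333,474), between the jaws. The short plates' edges are on either side of it.

```bash
python3 - <<'E'
from h import *
np.set_printoptions(precision=1,suppress=True)
p=load('w2')[0].astype(int)
g=(p[...,1]>p[...,0]*1.4)&(p[...,1]>p[...,2]*1.3)
P=[]
for y in range(162,294):
    xs=np.where(g[y,310:340])[0]+310
    if len(xs): P.append(onz('w2',(xs.mean(),y),160))
P=np.array(P);ys=P[:,1];k=np.polyfit(P[:,1],P[:,0],1)
print('x at y=-206',np.polyval(k,-206),'yaw',np.degrees(np.arctan(-k[0])),'y ends',ys.min(),ys.max(),'mid',(ys.min()+ys.max())/2)
m=cv2.connectedComponentsWithStats(g.astype(np.uint8))[2]; print(m[m[:,4]>60])
xm=np.polyval(k,-206)
go([xm,-206,132],[180,0,89])
E
```

```text
x at y=-206 536.7131670073416 yaw -0.2508175423583352 y ends -252.91036728383577 -147.75190636832667 mid -200.3311368260812
[[     0      0    640    480 305725]
 [   363    163      7    109    473]
 [   273    166     11    108    457]
 [   319    171      6    125    483]]
shift [-0.  -0.   0.6] turn [-0. -0. -0.] rows>= 2.8 t 2.65
```

```bash
python3 - <<'E'
from h import *
p=load('w2')[0].astype(int)
g=((p[...,1]>p[...,0]*1.4)&(p[...,1]>p[...,2]*1.3)).astype(np.uint8)
n,l,st,_=cv2.connectedComponentsWithStats(g)
i=[i for i in range(n) if abs(st[i,0]-319)<3 and st[i,4]>300][0]
P=[]
for y in range(st[i,1],st[i,1]+st[i,3]):
    xs=np.where(l[y]==i)[0]; P.append(onz('w2',(xs.mean(),y),160))
P=np.array(P);ys=P[:,1];k=np.polyfit(ys,P[:,0],1)
print(np.polyval(k,-205.5),np.degrees(np.arctan(-k[0])),ys.min(),ys.max(),p[155:175,321].tolist())
go([537.2,-205.5,132],[180,0,89.3])
E
```

```text
536.7066971982064 -0.2268304556215647 -254.73603989534533 -154.1583117498119 [[163, 158, 145], [159, 155, 141], [157, 154, 139], [144, 142, 129], [100, 100, 88], [57, 68, 52], [45, 62, 44], [42, 59, 40], [45, 61, 44], [41, 57, 40], [42, 58, 42], [42, 60, 43], [41, 59, 43], [41, 59, 41], [44, 59, 42], [43, 60, 42], [43, 60, 43], [50, 75, 52], [60, 96, 64], [63, 104, 68]]
shift [-0.0037 -0.0032  0.5541] turn [-0.     -0.0002 -0.0027] rows>= 2.8 t 2.65
```

Plate length reads 100.6, which matches, with its centre at about (537, -205). Descending to TCP z of about 127, which is 12 above the short plates, then closing with a light grip.

```bash
python3 -m jog '[[0,-0.003,0.15,0,0,-0.001],[0,-0.003,0.3,0,0,-0.002],[0,-0.003,0.4,0,0,-0.003],[-0.001,-0.003,0.48,0,0,-0.003],[-0.001,-0.003,0.54,0,0,-0.003],[-0.001,-0.003,0.574,0,0,-0.003],[-0.001,-0.003,0.574,0,0,-0.003],[-0.001,-0.003,0.574,0,0,-0.003]]'; python3 -m jog '[[0,0,0,0,0,0],[0,0,0,0,0,0],[0,0,0,0,0,0],[0,0,0,0,0,0],[0,0,0,0,0,0],[0,0,0,0,0,0]]' 0 20;python3 -m jog '[[0,0,0,0,0,0],[0,0,0,0,0,0]]' 0 35
```

```text
time: 3.45
tool_pos: [537.8, -206.3, 128.1]
tcp_rot: [179.9, 0.0, 89.3]
ft_force: [-0.1, -0.5, 0.1]
finger_gap: 42.6
time: 4.05
tool_pos: [537.7, -206.8, 128.0]
tcp_rot: [179.9, 0.0, 89.3]
ft_force: [-1.4, -0.2, 6.5]
finger_gap: 4.1
time: 4.25
tool_pos: [537.7, -206.8, 128.0]
tcp_rot: [179.9, 0.0, 89.3]
ft_force: [0.6, 0.3, 5.9]
finger_gap: 3.5
```

Gripped, with a gap of about 4 mm. Lifting straight up slowly.

```bash
python3 -m jog '[[0,0,-0.01,0,0,0],[0,0,-0.03,0,0,0],[0,0,-0.055,0,0,0],[0,0,-0.085,0,0,0],[0,0,-0.115,0,0,0],[0,0,-0.15,0,0,0],[0,0,-0.185,0,0,0],[0,0,-0.22,0,0,0],[0,0,-0.255,0,0,0],[0,0,-0.29,0,0,0]]'; python3 -m jog '[[0,0,-0.04,0,0,0],[0,0,-0.09,0,0,0],[0,0,-0.15,0,0,0],[0,0,-0.21,0,0,0],[0,0,-0.27,0,0,0],[0,0,-0.31,0,0,0],[0,0,-0.33,0,0,0],[0,0,-0.33,0,0,0],[0,0,-0.33,0,0,0]]'; python3 -c "
from h import *
snap('scene','s3');snap('side','d3');snap('wrist','w3');print(r.sense())"
```

```text
time: 5.25
tool_pos: [537.1, -206.5, 200.4]
tcp_rot: [180.0, 0.0, 89.3]
ft_force: [0.0, -0.4, -1.8]
finger_gap: 3.3
time: 6.15
tool_pos: [536.9, -206.3, 281.4]
tcp_rot: [-179.9, -0.0, 89.3]
ft_force: [0.1, 0.7, -1.3]
finger_gap: 3.2
{'time': 6.3, 'joint_pos': array([-2.61291573e+01,  2.79753476e+00,  8.50673146e+01, -7.25134693e-04,
        9.22285599e+01, -2.54081129e+01]), 'qd': array([-0.00422227, -0.00811642, -0.21441429, -0.04232151,  0.10334127,
        0.06826512]), 'joint_efforts': array([ 1.75906713e-03, -5.41954994e+01, -5.15702891e+01,  9.41767285e-04,
        7.46862497e-03,  3.42741362e-05]), 'tool_pos': array([ 536.74588599, -206.26495416,  281.02127684]), 'tcp_rot': array([-1.79915315e+02, -3.94239269e-02,  8.92788989e+01]), 'ft_force': array([-0.70985272, -0.11316472, -1.10867181]), 'wrist_torque': array([ 0.00306006, -0.00546909, -0.0565827 ]), 'finger_gap': 3.362366440262383}
```

View pics/d3.png

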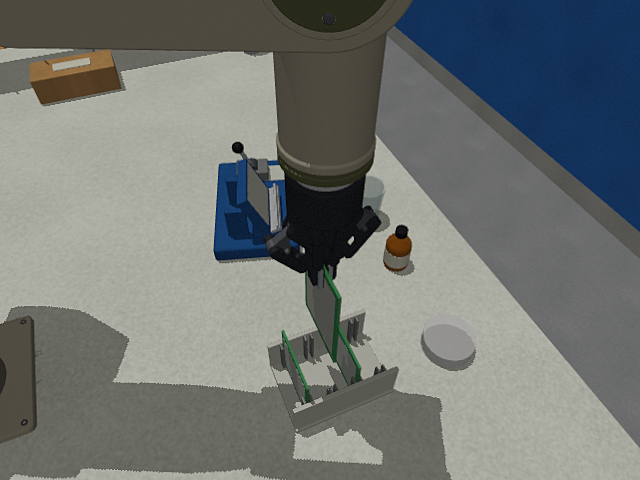

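View pics/s3.png

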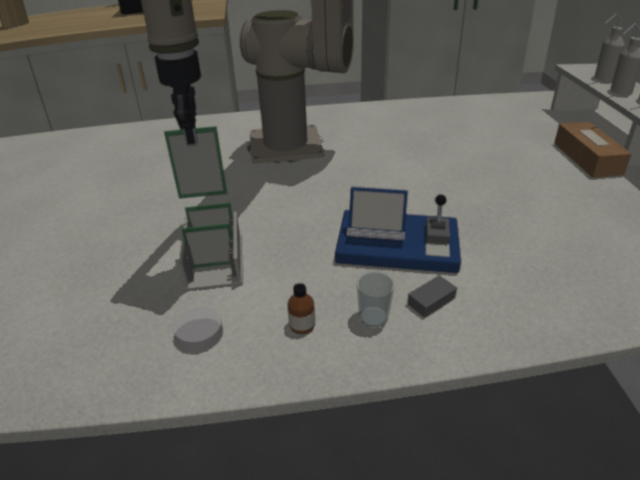

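View pics/w3.png

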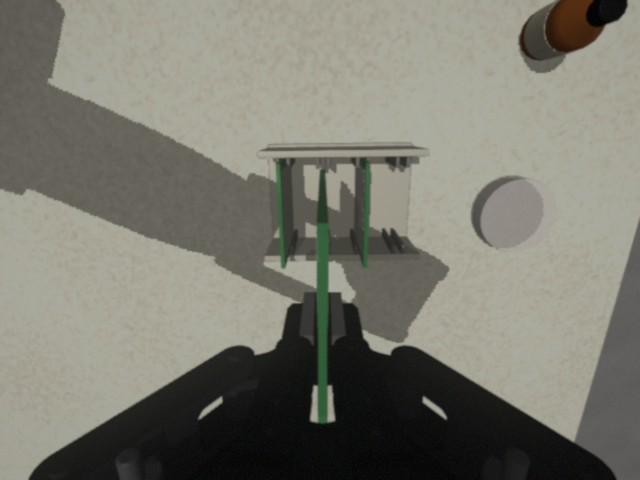

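The plate is clear of the rack. In the scene view it spans (168,133)–(226,191), and both short plates are still in their slots. Next I'll measure how the plate sits in the hand.

```bash
python3 - <<'E'
from h import *
for f,(x0,y0,x1,y1),o in (('s3',(155,110,245,210),'s3c'),('d3',(290,250,350,370),'d3c')):
    k=7 if f=='s3' else 5
    p=load(f)[0][y0:y1,x0:x1]
    cv2.imwrite(f'pics/{o}.png',cv2.cvtColor(cv2.resize(cv2.convertScaleAbs(p,alpha=1.5),None,fx=k if f=='s3' else 5,fy=k if f!='s3' else 6 if 0 else k*1.0 if f!='s3' else 7*.85,interpolation=cv2.INTER_CUBIC),cv2.COLOR_RGB2BGR))
E
```

```text
(no output)
```

View pics/s3c.png

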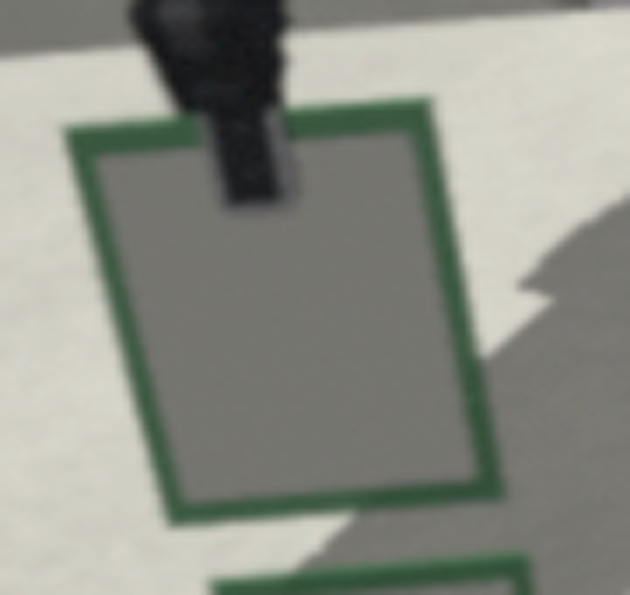

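View pics/d3c.png

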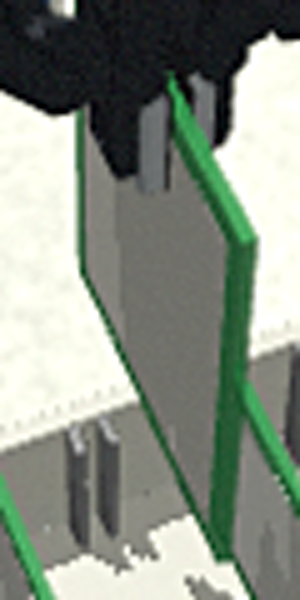

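```bash
python3 - <<'E'
from h import *
np.set_printoptions(precision=1,suppress=True)
def onx(f,u,x):
    o,d=ray(f,u); return o+d*(x-o[0])/d[0]
c=lambda x,y:(155+(x+.5)/7-.5,110+(y+.5)/5.95-.5)
for n,u in dict(TL=(66,128),TR=(432,100),BL=(172,523),BR=(501,495)).items():
    print(n,onx('s3',c(*u),536.7 if n[0]=='T' else 538.7))
e=lambda x,y:(290+(x+.5)/5-.5,250+(y+.5)/5-.5)
# finger in scene: lower end of finger
print('finger tip corners',onx('s3',c(228,205),545),onx('s3',c(280,205),545))
for n,u in dict(TL=(66,128),BLface=(172,523)).items(): pass
print('tri near top', two('d3',e(247,240),'s3',c(68,128)))
print('tri near bottom', two('d3',e(222,560),'s3',c(172,523)))
E
```

```text
TL [ 536.7 -254.1  312.5]
TR [ 536.7 -155.1  311.8]
BL [ 538.7 -253.1  165. ]
BR [ 538.7 -156.3  164.7]
finger tip corners [ 545.  -214.4  285.1] [ 545.  -200.5  283.6]
tri near top (array([ 536.3, -254.4,  311.8]), np.float64(1.7137754985869191))
tri near bottom (array([ 536.3, -254.4,  163.1]), np.float64(1.6732806510440776))
```

The plate hangs straight. Its lower edge is about 118 below the TCP and it is about 2 mm off-centre towards tool +x. Working out the waypoints to the stand.

```bash
cat >> h.py <<'E'
YAW=np.radians(-17.3); C0=np.array([566.3,211.5])
X=np.array([np.cos(YAW),np.sin(YAW),0]);Y=np.array([-np.sin(YAW),np.cos(YAW),0]);Z=np.array([0,0,1.])
t=np.radians(25)
XR=np.cos(t)*X+np.sin(t)*Z; ZR=np.cos(t)*Z-np.sin(t)*X
O=np.array([*C0,55.])+30.5*X-50*Y
RT=np.c_[Y,XR,-ZR]; RPY=Ro.from_matrix(RT).as_euler('xyz',degrees=True)
def place(x,z,y=0,off=2,dz=118): return O+x*XR+(z+dz)*ZR+(y-off)*Y
E
python3 -c "
from h import *
print(O,RPY,place(7,130)); go([520,0,300],[180,0,80]); go(place(7,130),RPY)"
```

```text
[580.55146068 154.69202637  55.        ] [1.55000000e+02 1.27222187e-14 7.27000000e+01] [485.9460223  182.06357361 282.72265902]
shift [ 0.8242 -0.0775 -0.0752] turn [-0.0005 -0.0002  0.0515] rows>= 4.2 t 6.3
shift [ 1.5506 -0.2227 -0.0054] turn [-0.1384 -0.0202  0.0906] rows>= 7.8 t 6.3
```

```bash
python3 -m jog '[[0.03,-0.002,-0.01,0,0,0.002],[0.1,-0.01,-0.02,0,0,0.006],[0.2,-0.02,-0.03,0,0,0.012],[0.32,-0.03,-0.04,0,0,0.02],[0.44,-0.04,-0.05,0,0,0.028],[0.56,-0.05,-0.06,0,0,0.035],[0.68,-0.065,-0.07,0,0,0.043],[0.77,-0.07,-0.075,0,0,0.048],[0.824,-0.0775,-0.075,0,0,0.0515]]'; python3 -c "
from h import *
go(place(7,130),RPY)"
```

```text
time: 7.2
tool_pos: [520.0, 2.1, 301.1]
tcp_rot: [180.0, -0.0, 80.1]
ft_force: [1.3, -0.2, -0.4]
finger_gap: 3.9
shift [ 0.6855 -0.2586  0.074 ] turn [-0.1386 -0.0091  0.0402] rows>= 3.7 t 7.2
```

```bash
python3 -m jog '[[0.08,-0.03,0,-0.01,-0.001,0.004],[0.16,-0.06,0.01,-0.025,-0.002,0.008],[0.25,-0.095,0.02,-0.045,-0.003,0.014],[0.35,-0.13,0.03,-0.065,-0.005,0.02],[0.45,-0.17,0.04,-0.085,-0.006,0.026],[0.55,-0.205,0.055,-0.105,-0.007,0.032],[0.63,-0.24,0.07,-0.125,-0.008,0.037],[0.6855,-0.2586,0.074,-0.1386,-0.0091,0.0402],[0.6855,-0.2586,0.074,-0.1386,-0.0091,0.0402],[0.6855,-0.2586,0.074,-0.1386,-0.0091,0.0402]]'; python3 -c "
from h import *
print(r.sense()['tool_pos'],r.sense()['tcp_rot'])
go(place(7,40),RPY)
snap('scene','s4');snap('side','d4')"
```

```text
time: 8.2
tool_pos: [485.8, 180.3, 282.2]
tcp_rot: [155.1, 0.1, 72.8]
ft_force: [0.7, -1.3, -1.0]
finger_gap: 3.4
[485.80011372 180.31624338 282.22209779] [1.55076498e+02 5.10306636e-02 7.27660024e+01]
shift [ 0.007  -0.      0.3575] turn [-0.0004  0.0001  0.0005] rows>= 1.8 t 8.2
```

View pics/s4.png

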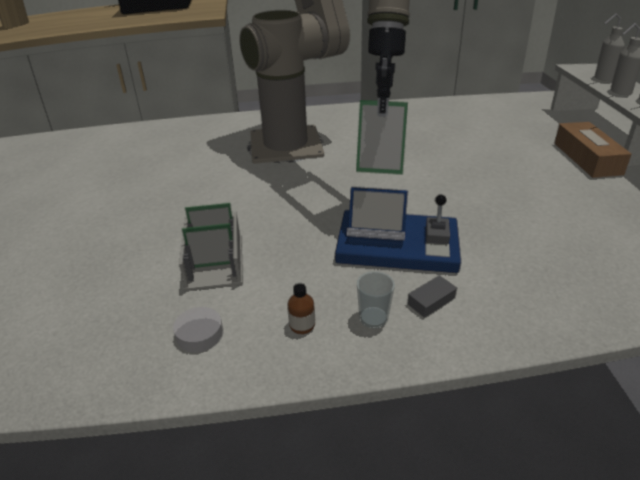

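View pics/d4.png

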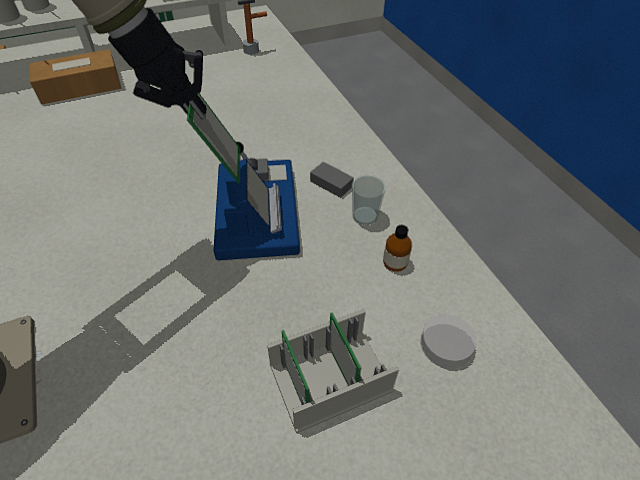

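Both views show the plate tilted above the panel and aligned with it. I'll go down parallel to the face with about 5 mm clearance, and look again before the ledge.

```bash
python3 -m jog '[[0.002,0.004,0.03,0,0,0],[0.004,0.004,0.07,0,0,0],[0.006,0.004,0.11,0,0,0],[0.007,0.004,0.15,0,0,0],[0.007,0.004,0.19,0,0,0],[0.007,0.004,0.23,0,0,0],[0.007,0.004,0.27,0,0,0],[0.007,0.004,0.31,0,0,0],[0.007,0.004,0.34,0,0,0],[0.007,0.004,0.3575,0,0,0]]'; python3 - <<'E'
from h import *
snap('scene','s5');snap('side','d5');snap('wrist','w5'); s=r.sense();print(s['tool_pos'],s['tcp_rot'],s['ft_force'])
for f,(x0,y0,x1,y1),k in (('s5',(330,100,480,270),4),('d5',(170,80,310,270),4)):
    p=load(f)[0][y0:y1,x0:x1]
    cv2.imwrite(f'pics/{f}c.png',cv2.cvtColor(cv2.resize(cv2.convertScaleAbs(p,alpha=1.5),None,fx=k,fy=3.1,interpolation=cv2.INTER_CUBIC),cv2.COLOR_RGB2BGR))
E
```

```text
time: 9.3
tool_pos: [523.8, 169.7, 200.7]
tcp_rot: [155.1, 0.1, 72.6]
ft_force: [0.2, -0.4, -1.8]
finger_gap: 3.7
[523.78416221 169.82254017 201.5141614 ] [1.55030727e+02 4.82636591e-02 7.26469704e+01] [-0.20418587 -1.04731999 -1.25809119]
```

View pics/s5c.png

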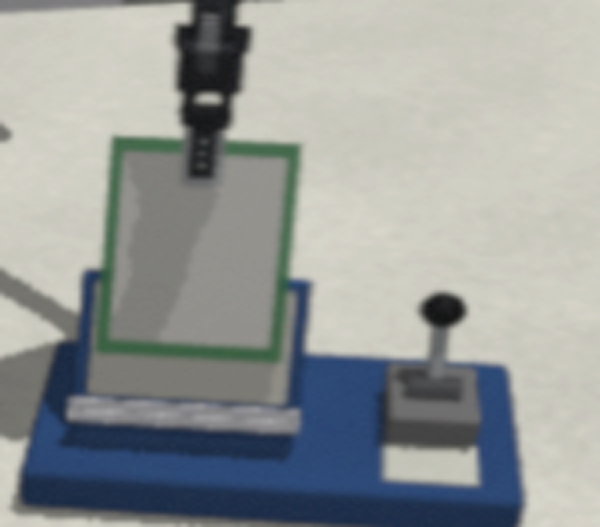

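View pics/d5c.png

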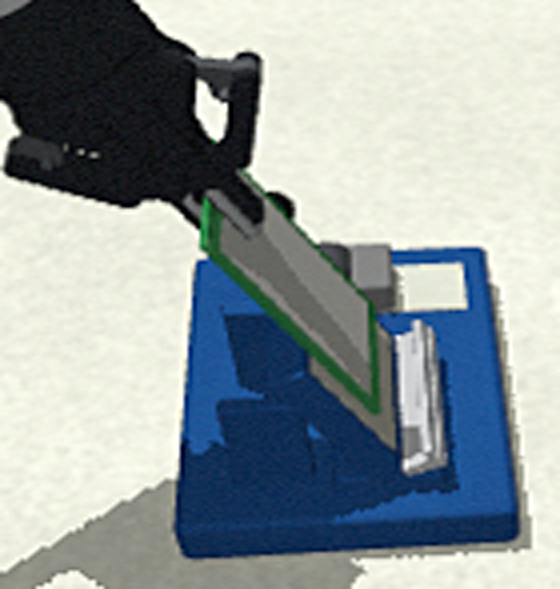

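View pics/w5.png

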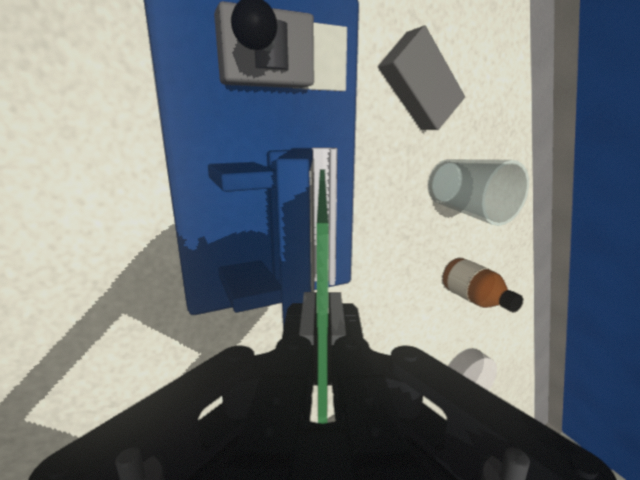

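```bash
cat >> h.py <<'E'
def onrest(f,u,x):
    o,d=ray(f,u); k=(x-(o-O)@XR)/(d@XR); P=o+k*d-O; return np.round([P@XR,P@Y,P@ZR],1)
E
python3 - <<'E'
from h import *
c=lambda x,y:(330+(x+.5)/4-.5,100+(y+.5)/3.1-.5)
for n,u,x in (('plate BL',(96,350),9),('plate BR',(281,361),9),('plate TL',(112,137),9),('plate TR',(301,144),9),('panel TL',(85,271),0),('panel TR',(311,283),0),('lip L top',(68,396),19),('lip R top',(301,408),19),('panel face bot L',(84,396),0)):
    print(n,onrest('s5',c(*u),x))
p=load('s5')[0]
E
python3 - <<'E'
import cv2
p=cv2.imread('pics/w5.png')[130:320,240:400]
cv2.imwrite('pics/w5c.png',cv2.resize(cv2.convertScaleAbs(p,alpha=1.4),None,fx=3.1,fy=3.1,interpolation=cv2.INTER_CUBIC))
E
```

```text
plate BL [  9.  -50.9  40.3]
plate BR [ 9.  48.9 39.7]
plate TL [  9.  -50.8 187.4]
plate TR [  9.   48.3 188.1]
panel TL [ -0.  -60.8  94.1]
panel TR [-0.  60.8 93.7]
lip L top [ 19.  -63.3   8.4]
lip R top [19.  61.9  9.4]
panel face bot L [  0.  -56.3   5.4]
```

View pics/w5c.png

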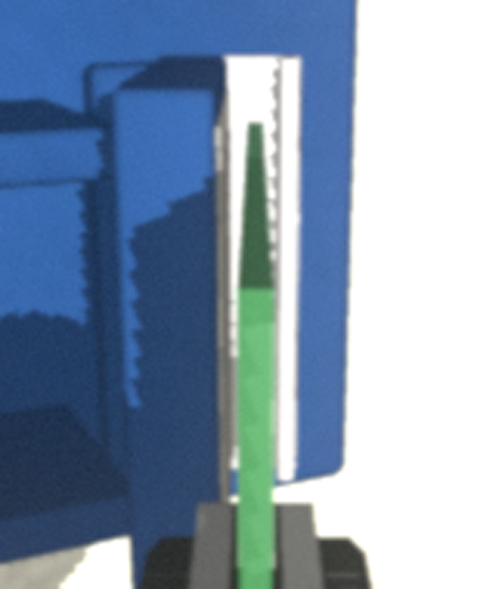

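All the corner measurements agree with the stand model. The panel spans ±60.8 with its top at z = 94, the plate's lower edge is at z = 40 and its centre is about 1 mm to -y. In the wrist view, the plate's far lower corner sits between the face line and the lip. Continuing down with a 1 mm lateral trim.

```bash
python3 -c "
from h import *
go(place(7,5,y=.8),RPY)"
```

```text
shift [ 0.0051 -0.0068  0.1384] turn [-0.0002  0.0004 -0.0002] rows>= 0.7 t 9.45
```

```bash
python3 -m jog '[[0.002,-0.002,0.01,0,0,0],[0.003,-0.004,0.03,0,0,0],[0.005,-0.006,0.05,0,0,0],[0.005,-0.006,0.07,0,0,0],[0.005,-0.006,0.09,0,0,0],[0.005,-0.006,0.11,0,0,0],[0.005,-0.006,0.125,0,0,0],[0.005,-0.006,0.138,0,0,0],[0.005,-0.006,0.138,0,0,0]]'; python3 - <<'E'
from h import *
snap('scene','s6');snap('wrist','w6');s=r.sense();print(s['ft_force']); go(place(7,0,y=.8),RPY)
p=cv2.resize(cv2.convertScaleAbs(load('s6')[0][120:260,335:425],alpha=1.5),None,fx=4,fy=4,interpolation=cv2.INTER_CUBIC)
q=cv2.resize(cv2.convertScaleAbs(load('w6')[0][130:320,240:360],alpha=1.4),None,fx=2.94737,fy=2.94737,interpolation=cv2.INTER_CUBIC)
print(p.shape,q.shape)
cv2.imwrite('pics/m6.png',cv2.cvtColor(np.hstack([p,q[:560]]),cv2.COLOR_RGB2BGR))
E
```

```text
time: 10.35
tool_pos: [536.6, 166.9, 169.1]
tcp_rot: [155.1, 0.1, 72.6]
ft_force: [0.1, -1.0, -1.7]
finger_gap: 3.2
[ 0.05532402  0.32756922 -0.10712389]
shift [-0.0001 -0.0013  0.021 ] turn [-0.0001  0.0003 -0.0002] rows>= 0.1 t 10.45
(560, 360, 3) (560, 354, 3)
```

View pics/m6.png

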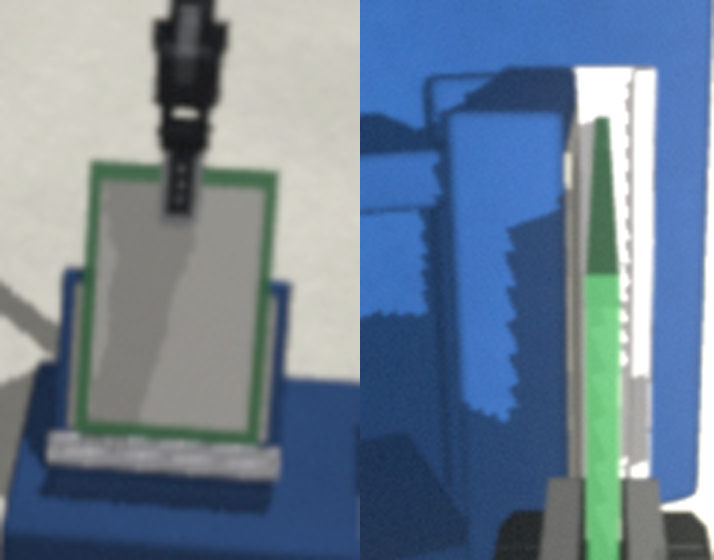

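The lower edge is just behind and above the lip, and in the wrist view it lies between face and lip. I'll lower in about 1 mm steps, watching the force.

```bash
python3 -m jog '[[0,-0.001,0.004,0,0,0],[0,-0.001,0.008,0,0,0],[0,-0.001,0.012,0,0,0],[0,-0.001,0.015,0,0,0],[0,-0.001,0.015,0,0,0],[0,-0.001,0.015,0,0,0]]';python3 -m jog '[[0,0,0.003,0,0,0],[0,0,0.006,0,0,0],[0,0,0.006,0,0,0]]'
```

```text
time: 11.05
tool_pos: [538.1, 166.7, 166.2]
tcp_rot: [155.0, 0.0, 72.7]
ft_force: [0.0, -0.4, -0.8]
finger_gap: 3.4
time: 11.35
tool_pos: [538.6, 166.5, 164.8]
tcp_rot: [155.0, 0.0, 72.6]
ft_force: [0.0, -0.3, -1.3]
finger_gap: 3.4
```

```bash
python3 -m jog '[[0,0,0.002,0,0,0],[0,0,0.004,0,0,0],[0,0,0.004,0,0,0]]';python3 -m jog '[[0,0,0.002,0,0,0],[0,0,0.003,0,0,0],[0,0,0.003,0,0,0]]'; python3 -c "
from h import *
go(place(7,0,y=.8),RPY)"
```

```text
time: 11.65
tool_pos: [539.2, 166.4, 164.9]
tcp_rot: [155.0, 0.0, 72.6]
ft_force: [-6.5, -0.8, 5.4]
finger_gap: 3.8
time: 11.95
tool_pos: [539.7, 166.4, 165.1]
tcp_rot: [155.0, 0.0, 72.6]
ft_force: [-11.0, -1.1, 12.7]
finger_gap: 3.2
shift [-0.001  -0.0039 -0.001 ] turn [ 0.0002  0.0002 -0.0004] rows>= 0.0 t 11.95
```

It made contact on the ledge at rest z of about 0, as predicted, with roughly 15 N. I'll ease off a little and bring the plate back onto the panel.

```bash
python3 -m jog '[[0,0,-0.003,0,0,0],[0,0,-0.005,0,0,0],[0,-0.004,-0.005,0,0,0],[0,-0.008,-0.005,0,0,0],[0,-0.012,-0.005,0,0,0],[0,-0.016,-0.005,0,0,0],[0,-0.016,-0.005,0,0,0]]'; python3 -c "
from h import *
go(place(2,0,y=.8),RPY)"
```

```text
time: 12.65
tool_pos: [535.6, 167.6, 163.1]
tcp_rot: [155.0, 0.0, 72.7]
ft_force: [0.1, 0.9, 3.1]
finger_gap: 3.5
shift [-0.0008 -0.0053 -0.001 ] turn [ 0.0001  0.0002 -0.0002] rows>= 0.0 t 12.65
```

```bash
python3 -m jog '[[0,-0.003,0,0,0,0],[0,-0.006,0,0,0,0],[0,-0.006,0,0,0,0]]';python3 -m jog '[[0,-0.003,0,0,0,0],[0,-0.003,0,0,0,0],[0,-0.003,0,0,0,0]]'; python3 -c "
from h import *
go(place(2,0,y=.8),RPY)"
```

```text
time: 12.95
tool_pos: [534.7, 167.9, 162.7]
tcp_rot: [154.9, 0.0, 72.7]
ft_force: [4.3, -1.3, 1.8]
finger_gap: 3.7
time: 13.25
tool_pos: [534.6, 168.0, 162.7]
tcp_rot: [154.9, -0.0, 72.7]
ft_force: [8.2, -2.3, 0.1]
finger_gap: 3.5
shift [-0.0008 -0.0007 -0.0008] turn [ 0.0007  0.0001 -0.0002] rows>= 0.0 t 13.25
```

It touches the panel at rest x of about 2, where the seated plate should be. I'll back off slightly and check centring before releasing.

```bash
python3 -m jog '[[0,0.003,0,0,0,0],[0,0.003,0,0,0,0]]'; python3 - <<'E'
from h import *
snap('scene','s7');snap('side','d7')
p=cv2.resize(cv2.convertScaleAbs(load('s7')[0][125:260,335:425],alpha=1.5),None,fx=4.4,fy=4.4,interpolation=cv2.INTER_CUBIC)
q=cv2.resize(cv2.convertScaleAbs(load('d7')[0][90:270,205:305],alpha=1.4),None,fx=3.3,fy=3.3,interpolation=cv2.INTER_CUBIC)
cv2.imwrite('pics/m7.png',cv2.cvtColor(np.hstack([p[:594],q[:594]]),cv2.COLOR_RGB2BGR))
E
```

```text
time: 13.45
tool_pos: [534.7, 167.9, 162.7]
tcp_rot: [155.0, 0.0, 72.7]
ft_force: [5.8, -1.0, 3.1]
finger_gap: 3.7
```

View pics/m7.png

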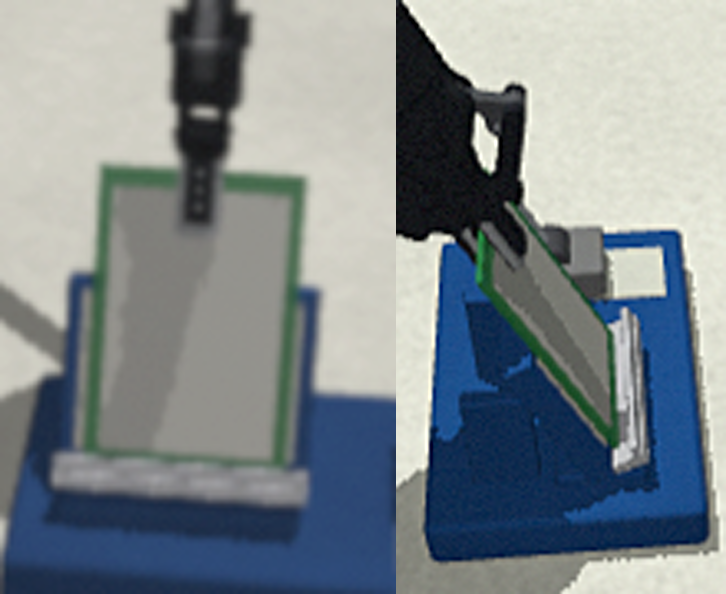

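```bash
python3 - <<'E'
from h import *
p=load('s7')[0].astype(int)
# per-row edges along rows between panel top and lip; blue border then face then green
for y in (192,198,204,210,216,222):
    row=p[y,335:425]; 
    bl=np.where((row[:,2]>row[:,0]*1.5))[0]+335; gr=np.where((row[:,1]>row[:,0]*1.2)&(row[:,1]>row[:,2]*1.15))[0]+335
    a=onrest('s7',(gr.min()-.5,y),4)[1];b=onrest('s7',(gr.max()+.5,y),4)[1]
    c=onrest('s7',(bl.min()-.5,y),0)[1];d=onrest('s7',(bl.max()+.5,y),0)[1]
    print(y,gr.min(),gr.max(),bl.min(),bl.max(),'plate',a,b,(a+b)/2,'blue',c,d)
c=lambda x,y:(335+(x+.5)/4.4-.5,125+(y+.5)/4.4-.5)
for n,u,x in (('TL',(101,166),4),('TR',(306,179),4),('pTL',(70,273),0),('pTR',(319,289),0),('lipL',(53,452),19),('lipR',(309,469),19)): print(n,onrest('s7',c(*u),x))
E
```

```text
192 356 401 351 406 plate -49.8 48.4 -0.6999999999999993 blue -61.0 59.1
198 356 401 351 405 plate -49.1 49.4 0.14999999999999858 blue -60.3 58.0
204 355 401 350 405 plate -50.5 50.4 -0.05000000000000071 blue -61.7 59.0
210 355 400 349 404 plate -49.7 49.3 -0.20000000000000284 blue -63.1 57.9
216 355 400 344 424 plate -48.9 50.3 0.6999999999999993 blue -73.4 101.5
222 354 399 342 424 plate -50.3 49.2 -0.5499999999999972 blue -77.1 102.7
TL [  4.  -49.1 148.3]
TR [  4.   49.8 147.9]
pTL [ -0.  -61.6  95. ]
pTR [ 0.  60.1 95. ]
lipL [ 19.  -63.2   8.6]
lipR [19.  61.8  9.6]
```

The plate centre is within about 1 mm of the panel centre and its top is at z of about 148. Releasing, then withdrawing along the plate.

```bash
python3 -m jog '[[0,0,0,0,0,0],[0,0,0,0,0,0],[0,0,0,0,0,0],[0,0,0,0,0,0],[0,0,0,0,0,0]]' 0.15 20; python3 -m jog '[[0,0,0,0,0,0],[0,0,0,0,0,0],[0,0,0,0,0,0]]' 0.3; python3 - <<'E'
from h import *
snap('scene','s8');snap('wrist','w8')
p=cv2.resize(cv2.convertScaleAbs(load('s8')[0][125:260,335:425],alpha=1.5),None,fx=4,fy=4,interpolation=cv2.INTER_CUBIC)
q=cv2.resize(cv2.convertScaleAbs(load('w8')[0][100:480,200:480],alpha=1.4),None,fx=1.421,fy=1.421,interpolation=cv2.INTER_CUBIC)
cv2.imwrite('pics/m8.png',cv2.cvtColor(np.hstack([p[:539],q[:539]]),cv2.COLOR_RGB2BGR))
E
```

```text
time: 14.05
tool_pos: [533.8, 167.9, 161.8]
tcp_rot: [155.1, 0.1, 72.7]
ft_force: [-0.5, 0.3, -0.2]
finger_gap: 12.7
time: 14.35
tool_pos: [534.1, 168.0, 162.2]
tcp_rot: [155.0, 0.0, 72.7]
ft_force: [-0.1, -0.7, -0.4]
finger_gap: 25.7
```

View pics/m8.png

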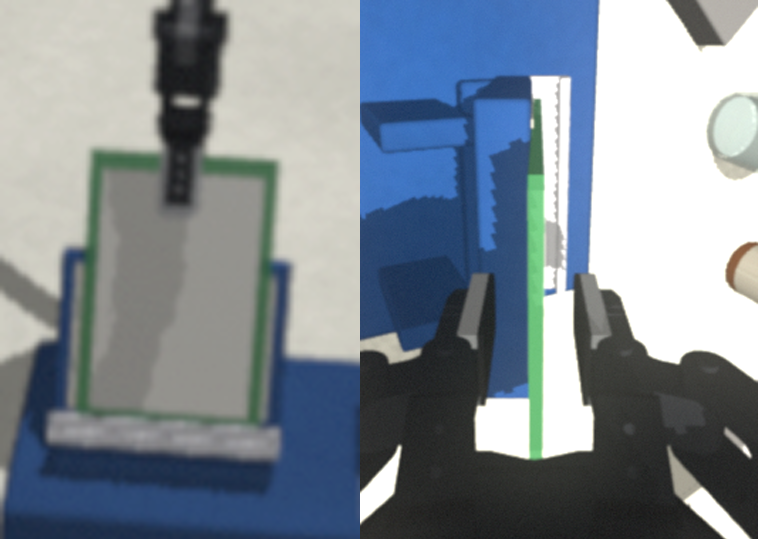

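Released. The plate leans flat on the panel with its lower edge behind the lip, and the fingers are clear on both sides. Withdrawing along the plate.

```bash
python3 -m jog '[[0,0,-0.02,0,0,0],[0,0,-0.05,0,0,0],[0,0,-0.1,0,0,0],[0,0,-0.16,0,0,0],[0,0,-0.24,0,0,0],[0,0,-0.32,0,0,0],[0,0,-0.38,0,0,0],[0,0,-0.4,0,0,0]]'; python3 -c "
from h import *
P=C0+(-75)*X[:2]+84.5*Y[:2];print(P)
go([*P,235],[180,0,162.7])
snap('scene','s9')"
```

```text
time: 15.25
tool_pos: [494.2, 181.4, 256.3]
tcp_rot: [154.8, -0.1, 72.7]
ft_force: [-0.3, 0.9, 0.9]
finger_gap: 25.7
[519.8211169  314.48040311]
shift [ 0.5384 -0.0915  0.0525] turn [ 0.1103  0.1091 -0.4914] rows>= 10.8 t 15.25
```

View pics/s9.png

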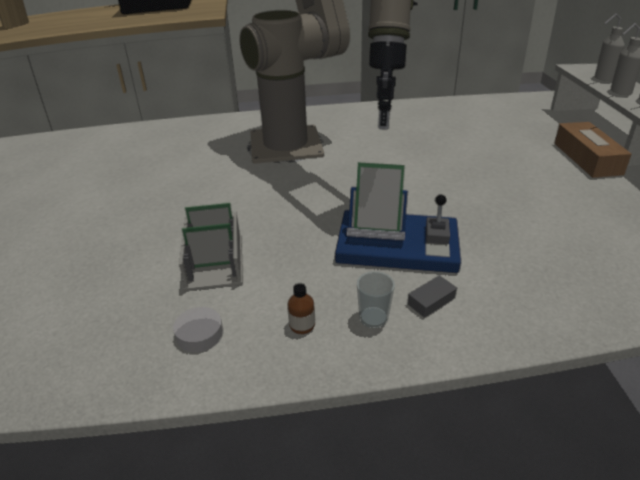

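The plate stands on its own, at about (357–404, 164–232) in the scene view. Moving behind the switch with the gripper shut, and turning so the narrow side of the fingers will push.

```bash
python3 -m jog '[[0.08,-0.01,-0.02,0.01,0.01,-0.045],[0.16,-0.03,-0.02,0.02,0.02,-0.09],[0.25,-0.04,-0.02,0.03,0.03,-0.135],[0.34,-0.06,0,0.04,0.04,-0.18],[0.42,-0.07,0.02,0.05,0.05,-0.22],[0.48,-0.08,0.03,0.06,0.06,-0.265],[0.538,-0.0915,0.0525,0.07,0.07,-0.31],[0.538,-0.0915,0.0525,0.08,0.08,-0.355]]' 0; python3 -c "
from h import *
P=C0+(-75)*X[:2]+84.5*Y[:2]
go([*P,235],[180,0,162.7])"
```

```text
time: 16.1
tool_pos: [518.9, 314.3, 229.1]
tcp_rot: [173.9, 3.7, 138.3]
ft_force: [-0.3, -0.3, 0.0]
finger_gap: -0.0
shift [-0.0038  0.0054 -0.023 ] turn [ 0.0291  0.0274 -0.1343] rows>= 2.9 t 16.1
```

```bash
python3 -m jog '[[-0.004,0.005,-0.023,0.01,0.009,-0.045],[-0.004,0.005,-0.023,0.02,0.018,-0.09],[-0.004,0.005,-0.023,0.0291,0.0274,-0.1343],[-0.004,0.005,-0.023,0.0291,0.0274,-0.1343],[-0.004,0.005,-0.023,0.0291,0.0274,-0.1343]]'; python3 -c "
from h import *
snap('wrist','w10');snap('side','d10')
P=C0+(-75)*X[:2]+84.5*Y[:2]
go([*P,102],[180,0,162.7])"
```

```text
time: 16.6
tool_pos: [520.3, 313.4, 236.2]
tcp_rot: [179.9, 0.2, 162.1]
ft_force: [0.3, -0.2, 0.1]
finger_gap: 0.1
shift [0.004  0.0025 0.5387] turn [ 0.0008  0.0012 -0.0032] rows>= 2.7 t 16.7
```

View pics/d10.png

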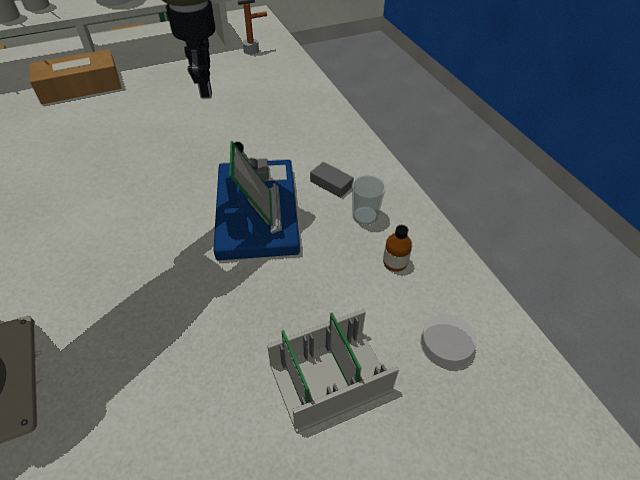

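In the side view the plate lies flat on the panel, the gripper is free above and behind the switch, and the ball is at (238,147). Descending behind the ball.

```bash
python3 -m jog '[[0.003,0.001,0.08,0,0,-0.001],[0.004,0.002,0.2,0,0,-0.003],[0.004,0.0025,0.33,0,0,-0.003],[0.004,0.0025,0.43,0,0,-0.003],[0.004,0.0025,0.5,0,0,-0.003],[0.004,0.0025,0.535,0,0,-0.003],[0.004,0.0025,0.535,0,0,-0.003]]'; python3 -c "
from h import *
snap('wrist','w11');snap('scene','s11')
for x in (-55,-3,0,3): 
  P=C0+x*X[:2]+84.5*Y[:2]
  go([*P,102],[180,0,162.7])"
```

```text
time: 17.4
tool_pos: [519.0, 314.1, 102.1]
tcp_rot: [180.0, 0.1, 162.8]
ft_force: [0.0, -0.3, -0.5]
finger_gap: 0.1
shift [-0.0778 -0.0024  0.0101] turn [0.0011 0.0015 0.0007] rows>= 0.4 t 17.5
shift [-0.2858 -0.0028  0.0111] turn [0.0011 0.0015 0.0007] rows>= 1.4 t 17.5
shift [-0.2978 -0.0028  0.0111] turn [0.0011 0.0015 0.0007] rows>= 1.5 t 17.5
shift [-0.3098 -0.0029  0.0112] turn [0.0011 0.0015 0.0007] rows>= 1.5 t 17.5
```

View pics/w11.png

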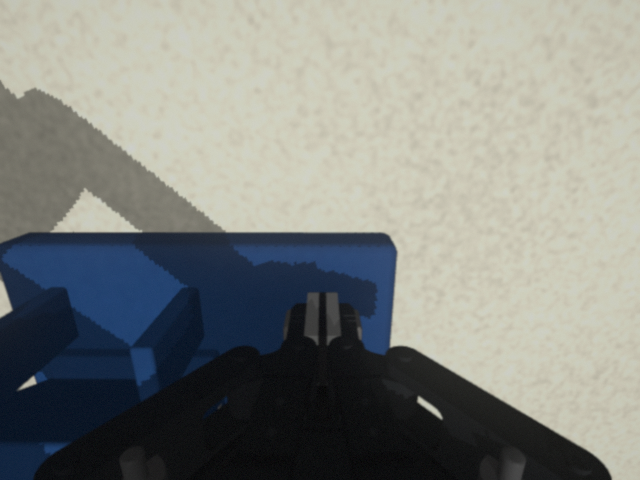

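View pics/s11.png

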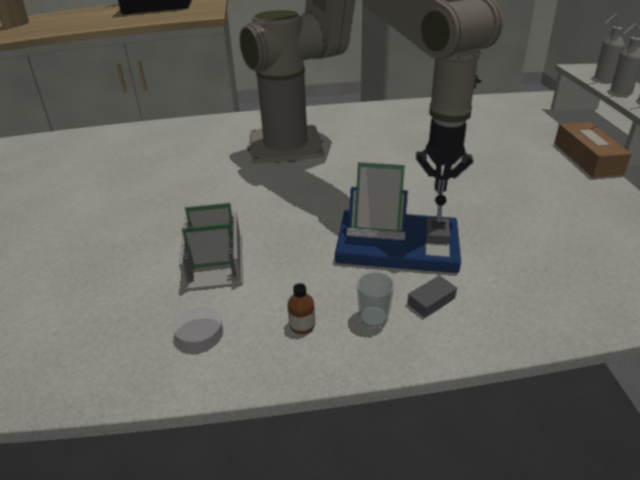

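The shut fingers are directly behind the ball at (441,200), and the knuckle at x of about 417 clears the plate's edge at about 404. Pushing over now.

```bash
python3 -m jog '[[-0.03,0,0.003,0,0,0],[-0.07,-0.001,0.006,0,0,0],[-0.1,-0.001,0.01,0,0,0],[-0.13,-0.002,0.01,0,0,0],[-0.16,-0.003,0.01,0,0,0],[-0.19,-0.003,0.01,0,0,0],[-0.22,-0.003,0.01,0,0,0],[-0.25,-0.003,0.01,0,0,0],[-0.275,-0.003,0.01,0,0,0],[-0.275,-0.003,0.01,0,0,0]]'; python3 -m jog '[[-0.008,0,0,0,0,0],[-0.014,0,0,0,0,0],[-0.02,0,0,0,0,0],[-0.02,0,0,0,0,0]]'; python3 -c "
from h import *
s=r.sense();d=s['tool_pos'][:2]-C0;print(d@X[:2],d@Y[:2],s['ft_force'])"
```

```text
time: 18.5
tool_pos: [586.3, 293.1, 100.8]
tcp_rot: [179.9, 0.2, 162.8]
ft_force: [-0.1, 0.5, 0.5]
finger_gap: 0.0
time: 18.9
tool_pos: [590.2, 292.1, 101.0]
tcp_rot: [179.9, 0.2, 162.9]
ft_force: [-0.9, -0.2, -0.8]
finger_gap: -0.2
-1.1091016326751848 84.07655903269072 [-0.8522064  -0.22469908 -0.75247014]
```

Still only the lever's own resistance of about 1 N. I'll push on in small steps until the stop shows in the force.

```bash
python3 -m jog '[[-0.008,0,0,0,0,0],[-0.012,0,0,0,0,0],[-0.012,0,0,0,0,0]]'; python3 -m jog '[[-0.004,0,0,0,0,0],[-0.008,0,0,0,0,0],[-0.008,0,0,0,0,0]]'; python3 - <<'E'
from h import *
snap('scene','s12');snap('side','d12')
p=cv2.resize(cv2.convertScaleAbs(load('s12')[0][130:280,340:480],alpha=1.5),None,fx=3,fy=3,interpolation=cv2.INTER_CUBIC)
q=cv2.resize(cv2.convertScaleAbs(load('d12')[0][80:270,205:305],alpha=1.4),None,fx=2.37,fy=2.37,interpolation=cv2.INTER_CUBIC)
cv2.imwrite('pics/m12.png',cv2.cvtColor(np.hstack([p[:450],q[:450]]),cv2.COLOR_RGB2BGR))
s=r.sense();d=s['tool_pos'][:2]-C0;print(d@X[:2],d@Y[:2],s['ft_force'])
E
```

```text
time: 19.2
tool_pos: [592.6, 291.5, 101.0]
tcp_rot: [179.9, 0.1, 162.9]
ft_force: [-4.3, 1.7, -0.4]
finger_gap: 0.0
time: 19.5
tool_pos: [592.9, 291.4, 100.8]
tcp_rot: [179.9, -0.0, 162.9]
ft_force: [-13.0, 2.8, 4.8]
finger_gap: -0.3
1.6381636581981733 84.20668934605017 [-11.76522714   1.07108356   4.04582164]
```

View pics/m12.png

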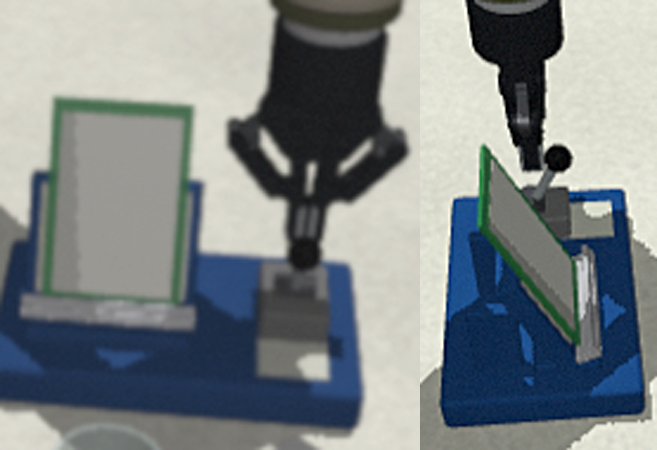

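The force rose to 12 N while the tip stopped at stand x = 1.6, so the lever is at its stop and leaning away from the robot. Retreating back, then up.

```bash
python3 -m jog '[[0.02,0,0,0,0,0],[0.06,0,0,0,0,0],[0.12,0,0,0,0,0],[0.2,0,0,0,0,0],[0.3,0,0,0,0,0],[0.34,0,-0.1,0,0,0],[0.36,0,-0.25,0,0,0],[0.38,0,-0.4,0,0,0],[0.4,0,-0.5,0,0,0],[0.4,0,-0.5,0,0,0]]'; python3 - <<'E'
from h import *
snap('scene','s13');snap('side','d13')
p=cv2.resize(cv2.convertScaleAbs(load('s13')[0][130:280,340:480],alpha=1.5),None,fx=3,fy=3,interpolation=cv2.INTER_CUBIC)
q=cv2.resize(cv2.convertScaleAbs(load('d13')[0][80:270,205:305],alpha=1.4),None,fx=2.37,fy=2.37,interpolation=cv2.INTER_CUBIC)
cv2.imwrite('pics/m13.png',cv2.cvtColor(np.hstack([p[:450],q[:450]]),cv2.COLOR_RGB2BGR))
E
```

```text
time: 20.6
tool_pos: [500.9, 321.6, 231.9]
tcp_rot: [179.5, 0.6, 162.9]
ft_force: [0.5, 0.3, 0.7]
finger_gap: -0.1
```

View pics/m13.png

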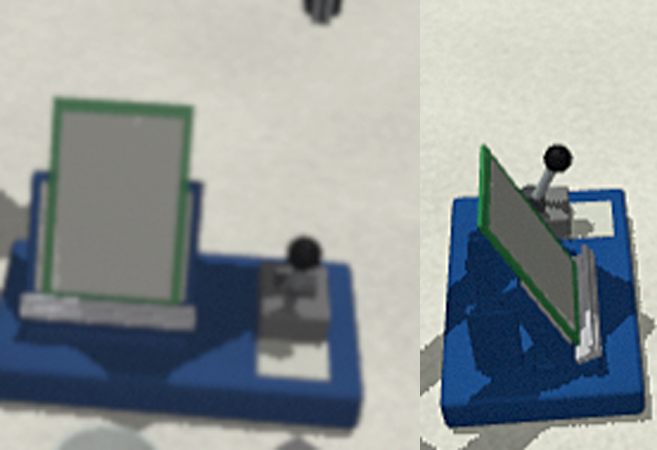

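View pics/d13.png

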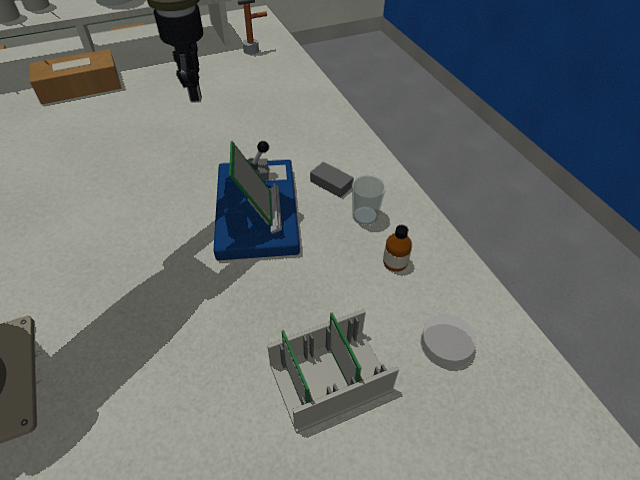

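```bash
python3 - <<'E'
from h import *
P,e=two('s13',(340+304.5/3-.33,130+253/3-.33),'d13',(205+(558-420)/2.37-.3,80+159/2.37-.3))
d=P-np.array([*C0,0]);print('ball',P,e,'stand',d@X,d@Y,'lean',np.arcsin((d@X+5)/60),'from z',np.arccos((P[2]-57)/60))
c=lambda x,y:(340+(x+.5)/3-.5,130+(y+.5)/3-.5)
for n,u in (('TL',(53,98)),('TR',(193,106)),('BL',(42,297)),('BR',(179,303))): print(n,onrest('s13',c(*u),4))
for n,u in (('pTL',(33,171)),('pTR',(204,182))): print(n,onrest('s13',c(*u),0))
t=lambda x,y:(205+(x-420)/2.37-.3,80+y/2.37-.3)
P,e=two('s13',c(53,98),'d13',t(486,148));P=P-O;print('plate top L xyz rest',P@XR,P@Y,P@ZR,e)
E
```

```text
ball [616.15510989 283.9286418  109.15237387] 2.696034278756869 stand 26.06124634741218 83.97768497765028 lean 0.5441457852680908 from z 0.5172016366590125
TL [  4.  -49.6 148.3]
TR [  4.   49.4 148.5]
BL [  4.  -49.1   3.8]
BR [ 4.  50.3  6.9]
pTL [ -0.  -61.3  95. ]
pTR [-0.  61.3 95. ]
plate top L xyz rest 36.08357198533516 -35.42279715177735 169.9377058263171 45.51118848990703
```

The ball is at about 0.52–0.54 rad lean, which is fully on, and the plate is centred (-49.6 to +49.4 against a panel at ±61.3). My last triangulation paired the wrong corners, so I'll redo it, then hand in.

```bash
python3 - <<'E'
from h import *
c=lambda x,y:(340+(x+.5)/3-.5,130+(y+.5)/3-.5)
t=lambda x,y:(205+(x-420)/2.37-.3,80+y/2.37-.3)
for a,b in (((193,104),(486,147)),((53,98),(481,232))):
    P,e=two('s13',c(*a),'d13',t(*b));P=P-O;print('plate top xyz rest',P@XR,P@Y,P@ZR,e)
print(r.sense()['ft_force'],r.sense()['time']); print(r.hand_in())
E
```

```text
plate top xyz rest 5.073922203088609 48.118178115983646 148.0081168375061 4.51575119834695
plate top xyz rest 1.676188613671504 -51.03488333053532 146.23815862095358 4.552961156506798
[ 0.32179447  0.40191432 -0.57047546] 20.7
the job is handed in; nothing more can be done
None
```

I drew the tall plate straight up out of the x = -20 slot, set it on the stand's ledge behind the lip, leaned it back on the panel and let go. I then pushed the lamp switch over until it met its stop, backed the arm clear and handed in at 20.7 s.

**Plate:** The last pictures show it centred on the panel, with its side edges at y = -49.6 and +49.4 and the panel's at ±61.3. Its top edge read z ≈ 148, where about 150 is expected. Triangulating the two top corners put them 2–5 mm out from the panel face, which fits a flat lean. Those rays missed each other by 4.5 mm, so that is only a rough check. One earlier corner check was nonsense because I had paired the wrong corners; I redid it. The lower corners read z = 4–7 because the lip hides the true edge.

**Placing force:** The plate met the ledge with about 16 N and the panel with about 8 N.

**Switch:** The ball was seen at 0.52–0.54 rad lean against 0.50 expected, within measuring error. The force rose to about 12 N at the stop.

**Everything else:** The short plates, rack and bystanders look where they were; I compared these by eye only. The arm was touching nothing when I handed in.

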